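Snap the dust lid onto the watch-movement holder

ROBOT

A 7-joint arm with a two-finger parallel gripper is mounted at the origin on the work surface. World frame = base frame: x ahead of the robot, y to its left, z up, the work surface at z = 0. Lengths are in m, angles in rad, forces in N, time in s.
With the tool pointing down it reaches from about 0.35 to 0.9 m from the base axis. Payload 8.1 kg.
Tool frame: the origin (TCP) lies on the centre line of the jaws, within the pads' length; the fingertips stand 17 mm ahead of it and the grasp point (between the pads) lies 2 mm behind it (robot.tip_reach is the distance from the TCP to the fingertips, in m); z points along the fingers, y is the line along which they close (so a half turn about z gives the same grasp; the last joint's range is limited). The gripper opens to 85 mm and grips with 20 to 120 N. Pads are 22 mm wide; open, the fingers measure 114 mm over their backs; the gripper's body (76 mm by 85 mm) begins 54 mm behind the grasp point. The pads swing forward as they close: fully open they stand 13 mm farther back than shut.
Start: joints at [1.042, 0.434, 0.025, 1.573, -0.012, 1.134, -0.075], TCP at [0.258, -0.569, 0.248] pointing down, gripper open.
Joint ranges: [-2.62, 2.62], [-0.44, 2.09], [-1.27, 1.32], [0.08, 2.57], [-1.32, 4.46], [0.12, 2], [-2.74, 2.74]. Speed limits (rad/s): [2.22, 2.22, 3.01, 3.01, 3.14, 3.14, 3.14].

INTERFACE

Orientations are given as a rotation vector (axis times angle).
In Python, from plant import robot gives the robot as it stands.
- The arm moves only by the tool drive_tool, never from a script. Its argument "motion" is a list of rows, each a list of 3 entries, a list of its own where there are three numbers: the turn, a rotation vector about the world's x, y, z scaled (see below), then the shift along the world's x, y, z scaled (see below), then the opening, from -1 (shut) to 1 (fully open). A call has exactly 10 rows; each row is the pose to reach, as a shift and turn from the pose commanded when the call began; what a row does not reach only later rows make up. The controller multiplies each number of a shift by 250 mm and each number of a turn by 1.5 rad. A row lasts 1/12 s, in which the tool goes at most 41.7 mm and 7.16 degrees, less where a joint would pass 70% of its speed; a pose out of reach is approached as far as the arm can. A call with a number of a shift or a turn outside -1 to 1 is refused whole. A call with a gripper value outside its range is refused whole. The fingers move at their own pace and stop on an object; the grip force is fixed at half the most. Time passes only in rows, so rows that repeat a pose let the fingers close, or fill a call up. It gives the time, the measured TCP pose, the force, the opening and the grip force at its end, in the units of the state.
- robot.sense(): the state, without advancing time (a new reading comes with each control period).
- robot.camera(name): name is "scene" or "top" or "wrist"; returns (picture, depth): 480x640x3 uint8, red, green, blue; 480x640 float32, m along the optical axis (not along the pixel's ray), 0 where there is no reading.
- robot.calibration(name): a dict with "fx", "fy", "cx", "cy" (pixels), "eye" and "rotation" of the camera in the world; the wrist camera has in their place "hand_eye" (4x4, takes a point from camera to tool coordinates, whose origin is the TCP and whose axes are the flange's). Camera axes: x right, y up, looking along -z (the intrinsics and any distortion apply to the point x, -y, -z); pixel columns grow to the right and rows downward; lengths in m; the calibration is good to about 2 mm. A picture is of the moment at which its call begins: read the wrist's pose just before it. calibration takes no time and is no camera call.
- robot.sign_off(): hands the job in; it is judged then, once.
The state is a dict: "t": time; "qpos": joint angles; "qd": joint speeds; "tau": joint torques, N m; "ee_pos": TCP position; "tcp_rot": TCP orientation; "ft_force": force on the tool from outside, world axes, zero at the start; "wrist_torque": the same for the moment, N m; "opening": finger opening in m; "grasp_force": force on a finger pad.
Only numpy, scipy, OpenCV 4.12 (cv2) and the standard library are available. Lean on these libraries where they do the work, as an engineer would, in place of code of your own. Each camera call takes 0.05 s, during which the arm holds its last target. There are 200 camera calls.

TASK

Pick the grey dust lid up from the rubber mat by its grip bar and push it straight down over the two snap hooks of the sprung movement holder until both sides have clicked and the lid sits flat and fully home, then let go. Press only as hard as the clicks need (never more than about 25 N), and leave the other things on the bench where they are.

Things in the scene. Friction and masses are not known exactly. Their poses are not given: they have to be found in the camera images.
- lid: Loose grey plastic dust lid, about 100 g: plate 60 (x) x 100 (y) x 4 mm, origin at the centre of its underside, z up. On top a square dome 44 x 44 mm, its top 20 mm above the underside, with the grip bar on it. Two through slots for the hooks, 27 mm (x) wide, from y = 30 to 42 mm and y = -30 to -42 mm; a half turn about z makes no difference
- bar_top (a point): Centre of the flat top of the lid's upright grip bar, 50 mm above the lid's underside; the bar is 32 mm long (x), 12 mm thick (y), 30 mm tall. Held by the bar, the lid swivels rather easily about the line through the fingers; let go on the sloping hook tips it stands there, 10 to 16 mm above home, and can be pressed on this top
- lid_end_a (a point): Point on the lid's underside at its +y end strip, 46 mm from the origin
- lid_end_b (a point): Point on the lid's underside at its -y end strip, 46 mm from the origin
- mat: Fixed black rubber mat 170 (x) x 220 (y) x 3 mm on which the lid lies; origin at the centre of its underside
- cradle: Fixed dark steel plate 110 (x) x 150 (y) x 14 mm under the holder; origin at the centre of its underside, y towards hook a. The white holder floats on springs above it and gives straight down under load: it begins to sink at about 1 N, then about 0.9 N more per mm, to a hard stop after 13 mm; the clicks come only after it has sunk some 8 to 13 mm, and springs back when unloaded
- seat (a point): Centre of the white holder's top face (60 x 106 mm, the seat on which the lid's underside comes to rest, with a brass watch movement sunk in the middle); 58 mm above the bench when unloaded, sinks with the holder. x, y axes as the cradle's: the hooks stand at y = +-39 mm. The home pose of the lid is its origin here, with its y axis along this y axis, either way round
- hook_a_tip (a point): Top of the snap hook on the +y side: white plastic, 20 mm wide (x), standing 18 mm above the seat; its outer (+y) side slopes out from 39.5 mm at the top to about 45 mm, with a catch ledge underneath, 5.5 mm above the seat,. When the lid is home the hook stands 14 mm above the lid's plate, lower than the dome. Pushing the lid down bends the hook inward until it clicks back over the strip
- hook_b_tip (a point): The same on the -y side, mirrored; this hook is a little stiffer
- hook_a (a joint): Bend of hook a, rad: 0 upright (at rest, or clicked home), grows to about 0.15 as the lid pushes past the barb. The two hooks together take about 8 to 15 N downward before they click, and the push drops sharply as each clicks
- hook_b (a joint): Bend of hook b, the same
- tweezers: Bystander: steel tweezers, 105 mm long, lying on the mat beside the lid; origin at the middle of the underside
- loupe: Bystander: black eye loupe, 36 mm across, 34 mm high, near the cradle; origin under its centre
- screwdriver: Bystander: small screwdriver 130 mm long lying near the cradle; origin at the underside
- dust_dome: Bystander: clear round dust dome with a knob, 56 mm across, 42 mm high; origin under its centre

How it is judged:
On the way:
1. the lid is lifted clear of the mat (z of lid in the frame of mat above 0.03 m), for 0.1 s.
At the end, for the whole second after the job is handed in: The lid rests on the seat of the holder, both ends within about 2 mm of the seat, centred within 6 mm and lined up within 0.12 rad, both hooks back upright (bend under 0.05 rad) over its end strips, at rest and released (z of lid_end_a in the frame of seat between -0.002 and 0.0022 m and z of lid_end_b in the frame of seat between -0.002 and 0.0022 m and horizontal distance between lid and seat below 0.006 m and angle between the y axis of lid and the y axis of cradle, either way round below 0.12 rad and value of joint each of hook_a, hook_b below 0.05 rad and linear speed of lid below 0.01 m/s); the robot touches nothing.
It fails at once if the holder or its hooks are loaded with more than 35 N in all (pushing and sideways contact forces summed) (contact force between holder and anything else above 35 N).
It fails at once if the tweezers, loupe, screwdriver or dust dome are moved by more than 30 mm (distance of any of tweezers, loupe, screwdriver, dust_dome from where it was at the start of the episode above 0.03 m).
It also fails if it takes over 64 s, if anything falls off the work surface, if the arm or the gripper's body presses on something with over 40 N, if the wrist force passes 120 N, or if a joint passes its speed limit or range.

## Working session

There is one attempt and no reset: what is moved stays moved. The work goes in short steps, Python scripts to look and compute and a tool call to move; the robot and the scene stay as the last step left them, time stands still between calls to the robot, and variables do not carry over. Pictures are saved under pics/ and viewed, at most 10 in all, crops included, and the job is handed in when it is done.

Besides the shell and the picture viewer there is one more tool, called after "Request:" by a JSON object that holds its "name" and its "arguments". drive_tool: Moves the arm, as the interface text tells. Its arguments: {"type":"object","properties":{"motion":{"type":"array"}},"required":["motion"]}

```bash
mkdir -p pics; cat > h.py <<'E'
import numpy as np,cv2
from scipy.spatial.transform import Rotation as R
from plant import robot
def cam(n):
    s=robot.sense(); im,d=robot.camera(n); c=robot.calibration(n)
    if 'eye' in c: Rm,e=np.array(c['rotation']),np.array(c['eye'])
    else:
        H=np.array(c['hand_eye']); T=R.from_rotvec(s['tcp_rot']).as_matrix() if len(s['tcp_rot'])==3 else R.from_quat(s['tcp_rot']).as_matrix()
        Rm=T@H[:3,:3]; e=T@H[:3,3]+np.array(s['ee_pos'])
    return im,d,c,Rm,e
def cloud(d,c,Rm,e):
    v,u=np.mgrid[:480,:640]
    P=np.stack([(u-c['cx'])/c['fx']*d,-(v-c['cy'])/c['fy']*d,-d],-1)
    return P@Rm.T+e
def ray(u,v,z,c,Rm,e):
    r=Rm@np.array([(u-c['cx'])/c['fx'],-(v-c['cy'])/c['fy'],-1]); return e+r*(z-e[2])/r[2]
def save(n,im): cv2.imwrite('pics/'+n,im[:,:,::-1])
E
python3 - <<'E'
from h import *
print(robot.sense())
for n in('top','scene'):
    im,d,c,Rm,e=cam(n); save(n+'0.png',im); print(n,c)
    np.savez(n+'0',im=im,d=d,Rm=Rm,e=e)
E
```

```text
{'t': 0.0, 'qpos': array([ 1.04239771,  0.43517922,  0.02496471,  1.57410027, -0.01160161,
        1.13402455, -0.07506003]), 'qd': array([-0.00096166, -0.00096015, -0.00151654,  0.00025508, -0.00029166,
        0.00028182, -0.00095513]), 'tau': array([ 2.03190604e-03, -6.70467281e+01,  1.02626950e+00, -3.16209733e+01,
        1.57627469e-02,  1.25111875e-02,  5.34247147e-05]), 'ee_pos': array([ 0.25790769, -0.56876846,  0.24755183]), 'tcp_rot': array([-3.06920796e+00, -6.63450082e-01,  7.26696520e-04]), 'ft_force': array([0.78958354, 0.17353181, 0.58589486]), 'wrist_torque': array([ 0.03003194,  0.01700784, -0.00766513]), 'grasp_force': 0.0, 'opening': 0.08537639244354753}
top {'fx': 501.0898850456538, 'fy': 501.0898850456538, 'cx': 322.0584235963902, 'cy': 247.47848870666542, 'eye': array([0.40645521, 0.00819437, 0.80995329]), 'rotation': array([ 0.14586433, -0.15168086, -1.59318575])}
scene {'fx': 542.4451275491969, 'fy': 542.4451275491969, 'cx': 317.9060751653766, 'cy': 238.14417921281736, 'eye': array([ 0.98701441, -0.42914662,  0.76737847]), 'rotation': array([0.65804533, 0.28174178, 0.74823393])}
```

View pics/top0.png

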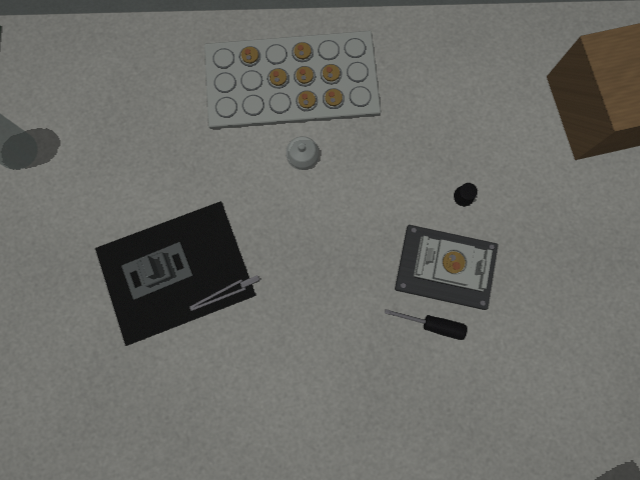

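The top view shows the lid on the mat at (157,271) with the tweezers at (225,293), and the holder on its cradle at (454,262). The screwdriver is at (430,323), the loupe at (466,194) and the dust dome at (303,153).

```bash
sed -i "s/Rm,e=np.array(c\['rotation'\]),/Rm,e=R.from_rotvec(c['rotation']).as_matrix(),/" h.py
python3 - <<'E'
from h import *
im,d,c,Rm,e=cam('top'); P=cloud(d,c,Rm,e)
def stat(name,m,z):
    m=m.astype(np.uint8); v,u=np.nonzero(m)
    if len(u)<5: print(name,len(u));return
    pts=np.array([ray(a,b,z,c,Rm,e)[:2] for a,b in zip(u,v)],np.float32)
    r=cv2.minAreaRect(pts*1000); print(name,len(u),'rect mm',np.round(r[0],1),np.round(r[1],1),round(r[2],1),'meanz',P[...,2][m>0].mean(), 'box',np.round(cv2.boxPoints(r)).tolist())
reg=lambda a,b,x,y:(np.mgrid[:480,:640][1]>=a)&(np.mgrid[:480,:640][1]<b)&(np.mgrid[:480,:640][0]>=x)&(np.mgrid[:480,:640][0]<y)
Z=P[...,2]
L=reg(115,195,235,305)
g=im.astype(int).mean(-1)
print('bench z',np.median(Z[400:,200:400]), 'mat z',np.median(Z[310:330,130:160]))
stat('bar',L&(Z>.045)&(Z<.06),.053)
stat('dome+',L&(Z>.016)&(Z<.03),.023)
stat('lidgrey',L&(g>50),.007)
H=reg(390,505,220,312)
stat('cradle',H&(Z>.008)&(Z<.022),.014)
stat('seat',H&(Z>.05)&(Z<.066),.058)
stat('hooks a',H&reg(390,450,220,312)&(Z>.068),.076)
stat('hooks b',H&reg(460,505,220,312)&(Z>.068),.076)
for n,sl in(('L',(235,310,110,200)),('H',(220,312,385,510))):
    a=im[sl[0]:sl[1],sl[2]:sl[3]]; a=cv2.resize(a,None,fx=4,fy=4)
    cv2.imwrite(f'/tmp/{n}.png',a[:,:,::-1])
a,b=cv2.imread('/tmp/L.png'),cv2.imread('/tmp/H.png')
o=np.zeros((600,800,3),np.uint8); o[:300,:360]=a[:300,:360]; o[:368,300:]=0; o[:300,:360]=a[:300,:360]
o[:300,:]=0; o[:300,:360]=a[:300]; bb=b[:300,:440]; o[:300,360:360+440]=bb
s=cam('scene')[0]; o[300:,:400]=cv2.resize(s,(400,300))[:,:,::-1]
w=cam('wrist')[0]; o[300:,400:]=cv2.resize(w,(400,300))[:,:,::-1]
cv2.imwrite('pics/m1.png',np.clip(o.astype(float)*1.8,0,255).astype(np.uint8))
E
```

```text
bench z 0.0002856220000138632 mat z 0.0033400180304881677
bar 195 rect mm [529.  269.7] [34.  13.8] 21.0 meanz 0.052433689282296206 box [[511.0, 270.0], [516.0, 257.0], [547.0, 269.0], [542.0, 282.0]]
dome+ 538 rect mm [529.3 269.3] [44.7 45.2] 21.4 meanz 0.02289055509081176 box [[500.0, 282.0], [517.0, 240.0], [558.0, 256.0], [542.0, 299.0]]
lidgrey 1687 rect mm [532.9 275.7] [145.1 101.3] 82.8 meanz 0.01812034449187923 box [[474.0, 210.0], [574.0, 197.0], [592.0, 341.0], [492.0, 354.0]]
cradle 3266 rect mm [ 505.5 -191.9] [151.  145.2] 75.9 meanz 0.01457322101959084 box [[417.0, -247.0], [558.0, -283.0], [594.0, -136.0], [453.0, -101.0]]
seat 1888 rect mm [ 522.4 -196.6] [107.6  61.7] 75.8 meanz 0.057661769800675465 box [[479.0, -241.0], [539.0, -256.0], [566.0, -152.0], [506.0, -137.0]]
hooks a 95 rect mm [ 515.  -138.4] [ 89.5 112.6] 83.0 meanz 0.21302236293084653 box [[454.0, -176.0], [565.0, -190.0], [576.0, -101.0], [465.0, -87.0]]
hooks b 83 rect mm [ 508.4 -223.3] [ 65.4 108.1] 74.9 meanz 0.20659278166356793 box [[448.0, -241.0], [552.0, -269.0], [569.0, -206.0], [465.0, -178.0]]
```

View pics/m1.png

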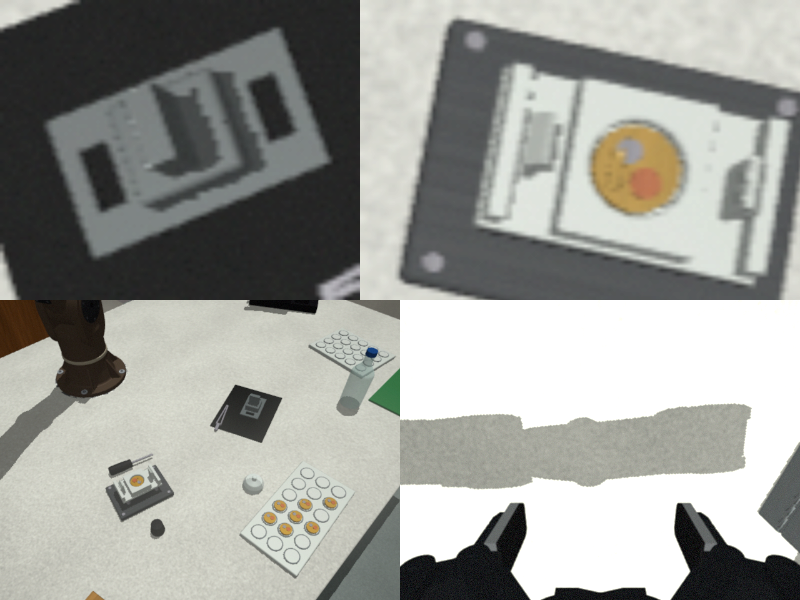

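The bar is at about (0.529, 0.2695), top at z 0.053, with the lid's x axis at +21°. The seat is at (0.522, -0.197), with its y axis at 75.5°. The tool's closing axis is now at -65.6° and must be at -69° for the grasp.

Request:
{"name": "drive_tool", "arguments": {"motion": [[[0, 0, -0.005], [0.03, 0.1, 0], 0], [[0, 0, -0.01], [0.06, 0.2, 0], 0], [[0, 0, -0.015], [0.1, 0.32, 0], 0], [[0, 0, -0.02], [0.14, 0.44, 0], 0], [[0, 0, -0.025], [0.18, 0.56, 0], 0], [[0, 0, -0.03], [0.21, 0.68, 0], 0], [[0, 0, -0.035], [0.24, 0.76, 0], 0], [[0, 0, -0.04], [0.27, 0.84, 0], 0], [[0, 0, -0.04], [0.3, 0.92, 0], 0], [[0, 0, -0.04], [0.32, 1, 0], 0]]}}

```text
t: 1.08
ee_pos: [0.3387, -0.3181, 0.2484]
tcp_rot: [3.089, 0.572, 0.001]
ft_force: [-0.0, 0.3, 0.6]
opening: 0.043
grasp_force: 0.0
```

Request:
{"name": "drive_tool", "arguments": {"motion": [[[0, 0, 0], [0.03, 0.1, 0], 0], [[0, 0, 0], [0.06, 0.2, 0], 0], [[0, 0, 0], [0.09, 0.3, 0], 0], [[0, 0, 0], [0.12, 0.4, 0], 0], [[0, 0, 0], [0.15, 0.5, 0], 0], [[0, 0, 0], [0.18, 0.6, 0], 0], [[0, 0, 0], [0.21, 0.7, 0], 0], [[0, 0, 0], [0.25, 0.8, 0], 0], [[0, 0, 0], [0.28, 0.9, 0], 0], [[0, 0, 0], [0.32, 1, 0], 0]]}}

```text
t: 1.92
ee_pos: [0.4181, -0.068, 0.2485]
tcp_rot: [3.089, 0.571, 0.0]
ft_force: [0.2, -0.4, -1.6]
opening: 0.0425
grasp_force: 0.0
```

Request:
{"name": "drive_tool", "arguments": {"motion": [[[0, 0, 0], [0.03, 0.1, 0], 0], [[0, 0, 0], [0.06, 0.2, 0], 0], [[0, 0, 0], [0.09, 0.3, 0], 0], [[0, 0, 0], [0.12, 0.4, 0], 0], [[0, 0, 0], [0.15, 0.5, 0], 0], [[0, 0, 0], [0.18, 0.6, 0], 0], [[0, 0, 0], [0.21, 0.7, 0], 0], [[0, 0, 0], [0.25, 0.8, 0], 0], [[0, 0, 0], [0.28, 0.9, 0], 0], [[0, 0, 0], [0.32, 1, 0], 0]]}}

```text
t: 2.75
ee_pos: [0.4981, 0.182, 0.2483]
tcp_rot: [3.089, 0.571, -0.0]
ft_force: [0.8, -1.2, 0.2]
opening: 0.0426
grasp_force: 0.0
```

Request:
{"name": "drive_tool", "arguments": {"motion": [[[0, 0, 0], [0.02, 0.05, 0], 0], [[0, 0, 0], [0.04, 0.11, -0.04], 0], [[0, 0, 0], [0.06, 0.17, -0.08], 0], [[0, 0, 0], [0.08, 0.23, -0.14], 0], [[0, 0, 0], [0.1, 0.29, -0.2], 0], [[0, 0, 0], [0.124, 0.35, -0.26], 0], [[0, 0, 0], [0.124, 0.35, -0.32], 0], [[0, 0, 0], [0.124, 0.35, -0.36], 0], [[0, 0, 0], [0.124, 0.35, -0.4], 0], [[0, 0, 0], [0.124, 0.35, -0.4], 0]]}}

```text
t: 3.58
ee_pos: [0.5283, 0.2667, 0.1464]
tcp_rot: [3.088, 0.57, -0.005]
ft_force: [-0.6, -0.4, -1.0]
opening: 0.0427
grasp_force: 0.0
```

```bash
python3 - <<'E'
from h import *
im,d,c,Rm,e=cam('wrist'); save('w1.png',im); P=cloud(d,c,Rm,e); s=robot.sense()
print(s['ee_pos'],s['tcp_rot'],s['opening'])
Z=P[...,2]; near=np.hypot(P[...,0]-.529,P[...,1]-.27)<.035
for lo,hi,n in((.045,.06,'bar'),(.018,.028,'dome')):
    m=near&(Z>lo)&(Z<hi)&(d>0); r=cv2.minAreaRect((P[m][:,:2]*1000).astype(np.float32)); print(n,m.sum(),r,np.median(Z[m]))
E
```

```text
[0.5287632  0.26705641 0.14759514] [ 3.08835758e+00  5.69692302e-01 -2.66346237e-03] 0.04295480939523545
bar 1214 ((529.1693115234375, 272.3708190917969), (32.46340560913086, 12.00256633758545), 21.310779571533203) 0.05331634440886872
dome 3491 ((529.4373779296875, 272.4488220214844), (43.538673400878906, 44.01392364501953), 21.385522842407227) 0.0232552192639926
```

View pics/w1.png

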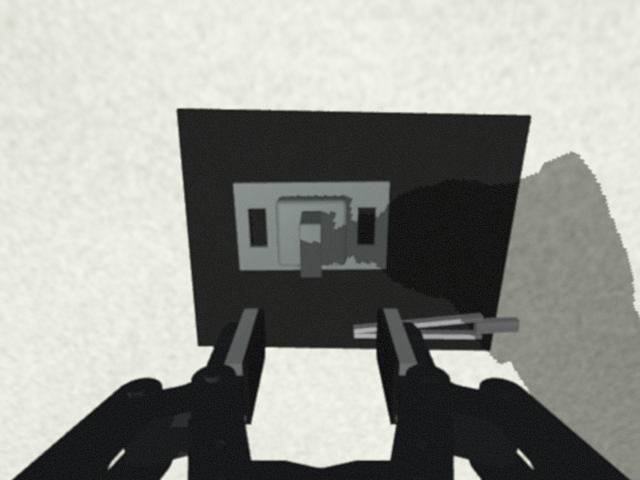

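Wrist view: the bar top is at about (311,230), lined up between the fingers, and the tweezers are clear at the lower right. I'll correct y by 2 mm and go down to grasp.

Request:
{"name": "drive_tool", "arguments": {"motion": [[[0, 0, 0], [0, 0.008, -0.04], 0], [[0, 0, 0], [0, 0.008, -0.09], 0], [[0, 0, 0], [0, 0.008, -0.14], 0], [[0, 0, 0], [0, 0.008, -0.19], 0], [[0, 0, 0], [0, 0.008, -0.24], 0], [[0, 0, 0], [0, 0.008, -0.29], 0], [[0, 0, 0], [0, 0.008, -0.34], 0], [[0, 0, 0], [0, 0.008, -0.38], 0], [[0, 0, 0], [0, 0.008, -0.4], 0], [[0, 0, 0], [0, 0.008, -0.4], 0]]}}

```text
t: 4.47
ee_pos: [0.5284, 0.2699, 0.0468]
tcp_rot: [3.088, 0.571, -0.003]
ft_force: [0.6, 0.0, -0.9]
opening: 0.0426
grasp_force: 0.0
```

Request:
{"name": "drive_tool", "arguments": {"motion": [[[0, 0, 0], [0, 0, 0], -0.4], [[0, 0, 0], [0, 0, 0], -0.7], [[0, 0, 0], [0, 0, 0], -1], [[0, 0, 0], [0, 0, 0], -1], [[0, 0, 0], [0, 0, 0], -1], [[0, 0, 0], [0, 0, 0], -1], [[0, 0, 0], [0, 0, 0], -1], [[0, 0, 0], [0, 0, 0], -1], [[0, 0, 0], [0, 0, 0], -1], [[0, 0, 0], [0, 0, 0], -1]]}}

```text
t: 5.3
ee_pos: [0.5297, 0.2706, 0.0492]
tcp_rot: [-3.089, -0.571, -0.002]
ft_force: [-0.8, -0.3, 6.5]
opening: 0.011
grasp_force: 60.7
```

Request:
{"name": "drive_tool", "arguments": {"motion": [[[0, 0, 0], [0, 0, 0.03], -1], [[0, 0, 0], [0, 0, 0.07], -1], [[0, 0, 0], [0, 0, 0.12], -1], [[0, 0, 0], [0, 0, 0.18], -1], [[0, 0, 0], [0, 0, 0.24], -1], [[0, 0, 0], [0, 0, 0.3], -1], [[0, 0, 0], [0, 0, 0.36], -1], [[0, 0, 0], [0, 0, 0.42], -1], [[0, 0, 0], [0, 0, 0.46], -1], [[0, 0, 0], [0, 0, 0.48], -1]]}}

```text
t: 6.13
ee_pos: [0.5298, 0.2708, 0.1708]
tcp_rot: [-3.088, -0.571, -0.004]
ft_force: [-0.0, -0.1, -0.8]
opening: 0.0108
grasp_force: 59.9
```

Request:
{"name": "drive_tool", "arguments": {"motion": [[[0, 0, -0.01], [0, -0.03, 0], -1], [[0, 0, -0.03], [0, -0.08, 0], -1], [[0, 0, -0.06], [0, -0.15, 0], -1], [[0, 0, -0.09], [0, -0.24, 0], -1], [[0, 0, -0.12], [0, -0.34, 0], -1], [[0, 0, -0.15], [0, -0.46, 0], -1], [[0, 0, -0.18], [-0.01, -0.58, 0], -1], [[0, 0, -0.2], [-0.01, -0.7, 0], -1], [[0, 0, -0.22], [-0.014, -0.82, 0], -1], [[0, 0, -0.24], [-0.014, -0.94, 0], -1]]}}

```text
t: 6.97
ee_pos: [0.5241, 0.0316, 0.1675]
tcp_rot: [3.141, -0.001, -0.003]
ft_force: [0.9, -0.3, -0.9]
opening: 0.0105
grasp_force: 59.8
```

Request:
{"name": "drive_tool", "arguments": {"motion": [[[0, 0, -0.02], [0, -0.12, 0], -1], [[0, 0, -0.04], [0, -0.24, 0], -1], [[0, 0, -0.06], [0, -0.36, 0], -1], [[0, 0, -0.08], [0, -0.48, 0], -1], [[0, 0, -0.1], [0, -0.6, 0], -1], [[0, 0, -0.12], [-0.01, -0.7, 0], -1], [[0, 0, -0.14], [-0.014, -0.8, 0], -1], [[0, 0, -0.16], [-0.014, -0.87, 0], -1], [[0, 0, -0.174], [-0.014, -0.92, 0], -1], [[0, 0, -0.174], [-0.014, -0.936, 0], -1]]}}

```text
t: 7.8
ee_pos: [0.5211, -0.2016, 0.1678]
tcp_rot: [3.114, -0.409, -0.001]
ft_force: [-0.7, 0.0, -0.6]
opening: 0.011
grasp_force: 59.8
```

```bash
python3 - <<'E'
from h import *
im,d,c,Rm,e=cam('wrist'); a=im
s=cam('scene')[0]; t=cam('top')[0]
q=robot.sense(); print(q['t'],q['ee_pos'],q['tcp_rot'],q['ft_force'],q['opening'])
o=np.zeros((600,800,3),np.uint8)
o[:,:]=cv2.resize(a,(800,600))
o[:200,:267]=cv2.resize(s[260:380,160:320],(267,200)); o[:200,-267:]=cv2.resize(t[190:310,370:530],(267,200))
save('w2.png',o)
E
```

```text
7.95 [ 0.52214656 -0.19771019  0.16812351] [-3.11544274e+00  3.98418592e-01  5.64919227e-04] [ 0.75961371  0.90269494 -0.5383211 ] 0.011220677186993282
```

View pics/w2.png

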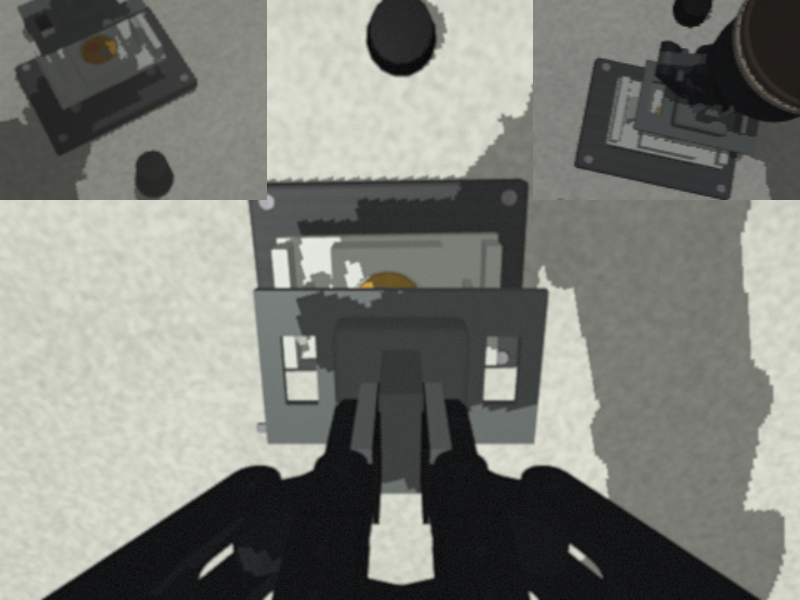

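Wrist view (scaled 1.25x): the lid is held level above the holder, its front edge at row 290. The slots are at (303,370) and (500,370), and the seat and cradle show behind. I'll measure the relative offset from wrist depth.

```bash
cat > meas.py <<'E'
from h import *
im,d,c,Rm,e=cam('wrist'); P=cloud(d,c,Rm,e); s=robot.sense(); Z=P[...,2]; t=s['ee_pos']
print('ee',t,s['tcp_rot'],s['ft_force'])
Tt=R.from_rotvec(s['tcp_rot']).as_matrix(); Q=(P-t)@Tt   # tool coords
ok=d>0
m=ok&(Q[...,2]>.036)&(Q[...,2]<.048)&(np.abs(Q[...,0])<.045)&(np.abs(Q[...,1])<.06)
m2=cv2.erode(m.astype(np.uint8),np.ones((5,5)))>0
A=np.c_[Q[m2][:,:2],np.ones(m2.sum())]; k=np.linalg.lstsq(A,Q[m2][:,2],rcond=None)[0]
print('plate n',m.sum(),'slopes x,y',k[:2],'z at centre',k[2])
r=cv2.minAreaRect((Q[m][:,:2]*1000).astype(np.float32)); print('plate rect tool mm',r, np.percentile(Q[m]*1000,[.5,99.5],axis=0)[:,:2])
# end edges of the plate: lateral centre and yaw from y extremes per x-row
for x in(-.025,-.02,-.015,-.01,.02,.025):
    b=m&(abs(Q[...,0]-x)<.002)
    if b.sum()>10: print(x,'y ext',Q[b][:,1].min()*1e3,Q[b][:,1].max()*1e3,b.sum())
m=ok&(Z>.05)&(Z<.064)&(np.hypot(P[...,0]-.522,P[...,1]+.197)<.07)
if m.sum()>50:
    r=cv2.minAreaRect((P[m][:,:2]*1000).astype(np.float32)); print('seat',m.sum(),np.round(cv2.boxPoints(r),1).tolist(),np.median(Z[m]))
m=ok&(Z>.01)&(Z<.02)&(np.hypot(P[...,0]-.522,P[...,1]+.197)<.1)
r=cv2.minAreaRect((P[m][:,:2]*1000).astype(np.float32)); print('cradle',m.sum(),np.round(cv2.boxPoints(r),1).tolist(),np.median(Z[m]))
E
python3 meas.py
```

```text
ee [ 0.52228292 -0.19711209  0.16818881] [-3.11550599e+00  3.96726953e-01  4.64046236e-04] [ 0.82308395 -0.03472275 -0.08394195]
plate n 14896 slopes x,y [ 0.00134984 -0.00025878] z at centre 0.04186536793878455
plate rect tool mm ((0.32915306091308594, 1.2118759155273438), (61.06146240234375, 100.4715805053711), 0.325756698846817) [[-29.29014208 -48.49219033]
 [ 30.58569564  50.97401378]]
-0.025 y ext -48.83715516204635 51.300724978513195 749
-0.02 y ext -48.98271977607801 51.152652286439384 797
-0.015 y ext -48.715329665470264 51.29056574739913 992
-0.01 y ext -48.891139888277394 51.21342912830797 526
0.02 y ext -48.736199303825614 51.49089652089645 1333
0.025 y ext -48.79576397759539 51.59012252612553 2062
seat 4769 [[480.0, -240.6999969482422], [539.0, -255.3000030517578], [564.7000122070312, -151.8000030517578], [505.70001220703125, -137.1999969482422]] 0.058230281517113736
cradle 11330 [[451.20001220703125, -256.20001220703125], [557.5, -282.79998779296875], [594.0999755859375, -136.6999969482422], [487.79998779296875, -110.0999984741211]] 0.014431649983456557
```

The lid is level and square. It needs about +2 mm in y and a 0.8° turn. The underside is 46 mm below the TCP, so I'll go down to just above the hook tips.

Request:
{"name": "drive_tool", "arguments": {"motion": [[[0, 0, 0.01], [0.001, 0.008, 0], -1], [[0, 0, 0.01], [0.001, 0.008, -0.02], -1], [[0, 0, 0.01], [0.001, 0.008, -0.04], -1], [[0, 0, 0.01], [0.001, 0.008, -0.06], -1], [[0, 0, 0.01], [0.001, 0.008, -0.08], -1], [[0, 0, 0.01], [0.001, 0.008, -0.1], -1], [[0, 0, 0.01], [0.001, 0.008, -0.12], -1], [[0, 0, 0.01], [0.001, 0.008, -0.14], -1], [[0, 0, 0.01], [0.001, 0.008, -0.16], -1], [[0, 0, 0.01], [0.001, 0.008, -0.16], -1]]}}

```text
t: 8.83
ee_pos: [0.5218, -0.1966, 0.1271]
tcp_rot: [-3.119, 0.377, 0.003]
ft_force: [-1.1, 0.8, -1.6]
opening: 0.0111
grasp_force: 59.8
```

```bash
cat > seatlook.py <<'E'
import sys
from h import *
im,d,c,Rm,e=cam('wrist'); s=cam('scene')[0]
q=robot.sense(); print(q['t'],q['ee_pos'],q['tcp_rot'],q['ft_force'],q['opening'])
o=np.zeros((600,800,3),np.uint8); o[:,:]=cv2.resize(im,(800,600))
o[:200,:267]=cv2.resize(s[260:380,160:320],(267,200)); save(sys.argv[1],np.clip(o*1.6,0,255).astype(np.uint8))
E
python3 seatlook.py w3.png
```

```text
8.9333 [ 0.52225446 -0.19671224  0.12810681] [-3.11888472e+00  3.76555188e-01  7.54388565e-04] [ 0.71664468  0.20113151 -0.93221022] 0.010775826761913883
```

View pics/w3.png

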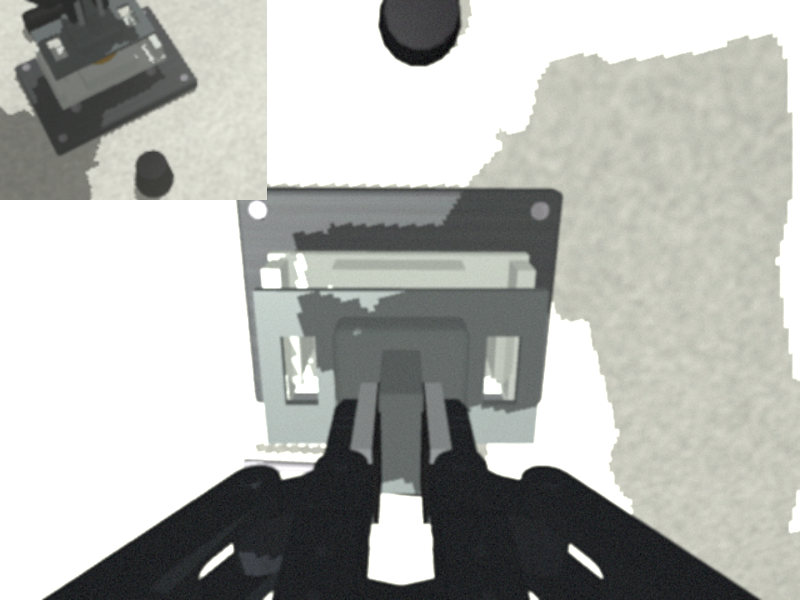

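The wrist view shows the lid (columns 255–548) centred over the holder (262–536) with white hooks in the slots. Next I lower it gently and watch the force.

Request:
{"name": "drive_tool", "arguments": {"motion": [[[0, 0, 0], [0, 0.004, -0.005], -1], [[0, 0, 0], [0, 0.004, -0.01], -1], [[0, 0, 0], [0, 0.004, -0.015], -1], [[0, 0, 0], [0, 0.004, -0.02], -1], [[0, 0, 0], [0, 0.004, -0.025], -1], [[0, 0, 0], [0, 0.004, -0.03], -1], [[0, 0, 0], [0, 0.004, -0.035], -1], [[0, 0, 0], [0, 0.004, -0.04], -1], [[0, 0, 0], [0, 0.004, -0.044], -1], [[0, 0, 0], [0, 0.004, -0.044], -1]]}}

```text
t: 9.77
ee_pos: [0.5224, -0.1957, 0.1172]
tcp_rot: [-3.119, 0.376, 0.0]
ft_force: [0.4, 0.5, -0.0]
opening: 0.0107
grasp_force: 59.9
```

Request:
{"name": "drive_tool", "arguments": {"motion": [[[0, 0, 0], [0, 0, -0.002], -1], [[0, 0, 0], [0, 0, -0.004], -1], [[0, 0, 0], [0, 0, -0.006], -1], [[0, 0, 0], [0, 0, -0.008], -1], [[0, 0, 0], [0, 0, -0.01], -1], [[0, 0, 0], [0, 0, -0.012], -1], [[0, 0, 0], [0, 0, -0.014], -1], [[0, 0, 0], [0, 0, -0.016], -1], [[0, 0, 0], [0, 0, -0.016], -1], [[0, 0, 0], [0, 0, -0.016], -1]]}}

```text
t: 10.6
ee_pos: [0.5225, -0.1958, 0.1134]
tcp_rot: [3.119, -0.377, 0.0]
ft_force: [0.9, 0.0, 2.7]
opening: 0.0105
grasp_force: 60.1
```

Request:
{"name": "drive_tool", "arguments": {"motion": [[[0, 0, 0], [0, 0, -0.002], -1], [[0, 0, 0], [0, 0, -0.004], -1], [[0, 0, 0], [0, 0, -0.006], -1], [[0, 0, 0], [0, 0, -0.008], -1], [[0, 0, 0], [0, 0, -0.01], -1], [[0, 0, 0], [0, 0, -0.012], -1], [[0, 0, 0], [0, 0, -0.014], -1], [[0, 0, 0], [0, 0, -0.016], -1], [[0, 0, 0], [0, 0, -0.016], -1], [[0, 0, 0], [0, 0, -0.016], -1]]}}

```text
t: 11.43
ee_pos: [0.5225, -0.1957, 0.1094]
tcp_rot: [3.119, -0.377, 0.0]
ft_force: [0.1, 0.2, 3.7]
opening: 0.011
grasp_force: 60.6
```

Request:
{"name": "drive_tool", "arguments": {"motion": [[[0, 0, 0], [0, 0, -0.002], -1], [[0, 0, 0], [0, 0, -0.004], -1], [[0, 0, 0], [0, 0, -0.006], -1], [[0, 0, 0], [0, 0, -0.008], -1], [[0, 0, 0], [0, 0, -0.01], -1], [[0, 0, 0], [0, 0, -0.012], -1], [[0, 0, 0], [0, 0, -0.014], -1], [[0, 0, 0], [0, 0, -0.016], -1], [[0, 0, 0], [0, 0, -0.016], -1], [[0, 0, 0], [0, 0, -0.016], -1]]}}

```text
t: 12.27
ee_pos: [0.5225, -0.1958, 0.1056]
tcp_rot: [3.119, -0.377, 0.001]
ft_force: [-1.0, -0.1, 7.5]
opening: 0.0109
grasp_force: 60.9
```

Request:
{"name": "drive_tool", "arguments": {"motion": [[[0, 0, 0], [0, 0, -0.002], -1], [[0, 0, 0], [0, 0, -0.004], -1], [[0, 0, 0], [0, 0, -0.006], -1], [[0, 0, 0], [0, 0, -0.008], -1], [[0, 0, 0], [0, 0, -0.01], -1], [[0, 0, 0], [0, 0, -0.012], -1], [[0, 0, 0], [0, 0, -0.012], -1], [[0, 0, 0], [0, 0, -0.012], -1], [[0, 0, 0], [0, 0, -0.012], -1], [[0, 0, 0], [0, 0, -0.012], -1]]}}

```text
t: 13.1
ee_pos: [0.5227, -0.1959, 0.1028]
tcp_rot: [3.119, -0.377, 0.001]
ft_force: [-1.2, 0.2, 8.0]
opening: 0.0106
grasp_force: 61.2
```

Request:
{"name": "drive_tool", "arguments": {"motion": [[[0, 0, 0], [0, 0, -0.002], -1], [[0, 0, 0], [0, 0, -0.004], -1], [[0, 0, 0], [0, 0, -0.006], -1], [[0, 0, 0], [0, 0, -0.008], -1], [[0, 0, 0], [0, 0, -0.01], -1], [[0, 0, 0], [0, 0, -0.01], -1], [[0, 0, 0], [0, 0, -0.01], -1], [[0, 0, 0], [0, 0, -0.01], -1], [[0, 0, 0], [0, 0, -0.01], -1], [[0, 0, 0], [0, 0, -0.01], -1]]}}

```text
t: 13.93
ee_pos: [0.5228, -0.1959, 0.1005]
tcp_rot: [3.119, -0.377, 0.002]
ft_force: [-0.4, -0.9, 9.7]
opening: 0.0105
grasp_force: 61.3
```

Request:
{"name": "drive_tool", "arguments": {"motion": [[[0, 0, 0], [0, 0, -0.002], -1], [[0, 0, 0], [0, 0, -0.004], -1], [[0, 0, 0], [0, 0, -0.006], -1], [[0, 0, 0], [0, 0, -0.008], -1], [[0, 0, 0], [0, 0, -0.01], -1], [[0, 0, 0], [0, 0, -0.01], -1], [[0, 0, 0], [0, 0, -0.01], -1], [[0, 0, 0], [0, 0, -0.01], -1], [[0, 0, 0], [0, 0, -0.01], -1], [[0, 0, 0], [0, 0, -0.01], -1]]}}

```text
t: 14.77
ee_pos: [0.5228, -0.1959, 0.0975]
tcp_rot: [3.119, -0.377, 0.001]
ft_force: [1.1, -1.4, 5.8]
opening: 0.0107
grasp_force: 60.8
```

Request:
{"name": "drive_tool", "arguments": {"motion": [[[0, 0, 0], [0, 0, -0.002], -1], [[0, 0, 0], [0, 0, -0.004], -1], [[0, 0, 0], [0, 0, -0.006], -1], [[0, 0, 0], [0, 0, -0.008], -1], [[0, 0, 0], [0, 0, -0.01], -1], [[0, 0, 0], [0, 0, -0.01], -1], [[0, 0, 0], [0, 0, -0.01], -1], [[0, 0, 0], [0, 0, -0.01], -1], [[0, 0, 0], [0, 0, -0.01], -1], [[0, 0, 0], [0, 0, -0.01], -1]]}}

```text
t: 15.6
ee_pos: [0.5228, -0.1959, 0.0952]
tcp_rot: [3.119, -0.377, 0.001]
ft_force: [0.1, -0.9, 7.9]
opening: 0.0106
grasp_force: 60.9
```

```bash
cat > m3.py <<'E'
from h import *
im,d,c,Rm,e=cam('wrist'); P=cloud(d,c,Rm,e); s=robot.sense(); Z=P[...,2]; ok=d>0
print(s['ee_pos'],s['ft_force'],s['wrist_torque'])
C=np.array([.5225,-.1964]); a=np.radians(76); yv=np.array([np.cos(a),np.sin(a)]); xv=np.array([yv[1],-yv[0]])
D=P[...,:2]-C; X=D@xv; Y=D@yv
for n,m in (('strip+',(Y>.044)&(Y<.049)&(abs(X)<.028)),('strip-',(Y<-.044)&(Y>-.049)&(abs(X)<.028)),('plateedge+',(Y>.026)&(Y<.049)&(X>.017)&(X<.028)),('plateedge-',(Y<-.026)&(Y>-.049)&(X>.017)&(X<.028)),
 ('hook+',(Y>.03)&(Y<.047)&(abs(X)<.009)),('hook-',(Y<-.03)&(Y>-.047)&(abs(X)<.009))):
    m=m&ok&(Z<.12)&(Z>.02); print(n,m.sum(),np.percentile(Z[m],[5,50,95]) if m.sum() else '')
m=ok&(Z>.02)&(Z<.07)&(abs(Y)<.045)&(X>.03)&(X<.034); print('seat front',m.sum())
E
python3 m3.py; python3 seatlook.py w4.png
```

```text
[ 0.52280583 -0.19591673  0.0951767 ] [ 0.65588666 -1.24766698  7.90362585] [-0.16503067 -0.04422811 -0.09705497]
strip+ 1156 [0.05199658 0.05340444 0.05644145]
strip- 1183 [0.05210432 0.05344676 0.05532912]
plateedge+ 1503 [0.03327427 0.05329034 0.05435227]
plateedge- 1459 [0.03335621 0.05334221 0.05440406]
hook+ 1377 [0.03301796 0.0574417  0.06734996]
hook- 1382 [0.03297433 0.05725798 0.0672838 ]
seat front 2308
15.75 [ 0.52279019 -0.19594229  0.09519114] [ 3.11861819e+00 -3.76705677e-01  1.44239050e-03] [ 0.70433291 -1.73446658  8.68210028] 0.010639404991216192
```

View pics/w4.png

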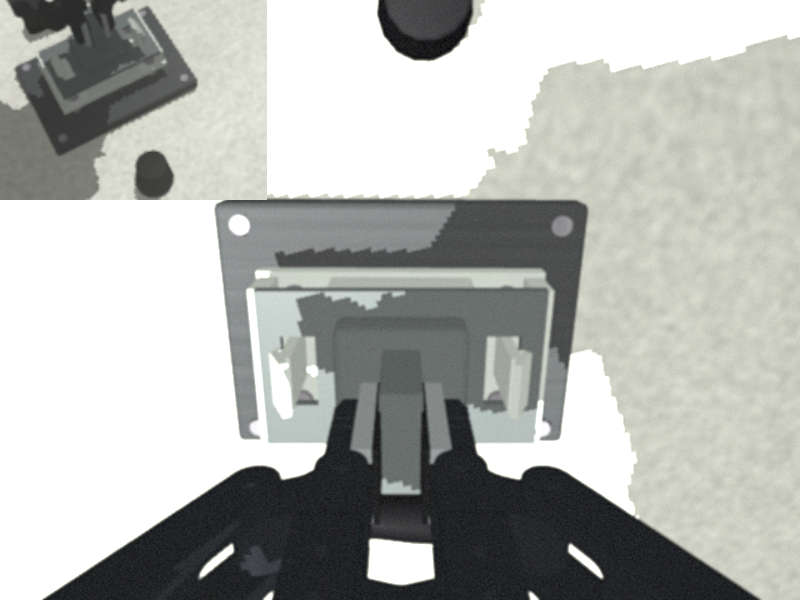

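Both hooks stand over the end strips, their tops 14 mm above the plate at both ends, and the force matches spring sink alone. So it is home. I'll ease off, then release.

Request:
{"name": "drive_tool", "arguments": {"motion": [[[0, 0, 0], [0, 0, 0.005], -1], [[0, 0, 0], [0, 0, 0.01], -1], [[0, 0, 0], [0, 0, 0.015], -1], [[0, 0, 0], [0, 0, 0.02], -1], [[0, 0, 0], [0, 0, 0.025], -1], [[0, 0, 0], [0, 0, 0.03], -1], [[0, 0, 0], [0, 0, 0.035], -1], [[0, 0, 0], [0, 0, 0.035], -1], [[0, 0, 0], [0, 0, 0.035], -1], [[0, 0, 0], [0, 0, 0.035], -1]]}}

```text
t: 16.58
ee_pos: [0.5219, -0.1955, 0.1033]
tcp_rot: [-3.119, 0.376, 0.002]
ft_force: [0.9, 0.8, 0.6]
opening: 0.0109
grasp_force: 60.0
```

Request:
{"name": "drive_tool", "arguments": {"motion": [[[0, 0, 0], [0, 0, 0], -0.6], [[0, 0, 0], [0, 0, 0], -0.5], [[0, 0, 0], [0, 0, 0], -0.4], [[0, 0, 0], [0, 0, 0], -0.3], [[0, 0, 0], [0, 0, 0], -0.3], [[0, 0, 0], [0, 0, 0], -0.3], [[0, 0, 0], [0, 0, 0], -0.3], [[0, 0, 0], [0, 0, 0.01], -0.3], [[0, 0, 0], [0, 0, 0.02], -0.3], [[0, 0, 0], [0, 0, 0.04], -0.3]]}}

```text
t: 17.42
ee_pos: [0.5222, -0.1956, 0.1136]
tcp_rot: [-3.119, 0.376, 0.001]
ft_force: [-0.4, -0.1, 0.7]
opening: 0.0298
grasp_force: 0.0
```

Request:
{"name": "drive_tool", "arguments": {"motion": [[[0, 0, 0], [0, 0, 0.05], -0.3], [[0, 0, 0], [0, 0, 0.1], -0.3], [[0, 0, 0], [0, 0, 0.15], -0.3], [[0, 0, 0], [0, 0, 0.2], -0.3], [[0, 0, 0], [0, 0, 0.25], -0.3], [[0, 0, 0], [0, 0, 0.3], -0.3], [[0, 0, 0], [0, 0, 0.35], -0.3], [[0, 0, 0], [0, 0, 0.38], -0.3], [[0, 0, 0], [0, 0, 0.4], -0.3], [[0, 0, 0], [0, 0, 0.4], -0.3]]}}

```text
t: 18.25
ee_pos: [0.5229, -0.1958, 0.2147]
tcp_rot: [3.119, -0.377, 0.003]
ft_force: [0.8, 0.7, 0.8]
opening: 0.03
grasp_force: 0.0
```

```bash
python3 m3.py; python3 seatlook.py w5.png
```

```text
[ 0.52248733 -0.19577924  0.21383387] [ 0.09064773  0.29142383 -0.35146729] [-0.00753267  0.03942728 -0.00486639]
strip+ 519 [0.06083271 0.06215353 0.06589884]
strip- 517 [0.06078671 0.06202372 0.06554437]
plateedge+ 595 [0.04214926 0.06199944 0.06304847]
plateedge- 586 [0.04201828 0.06197929 0.06305683]
hook+ 598 [0.04158474 0.06566936 0.07601119]
hook- 602 [0.04159297 0.06429285 0.07589919]
seat front 451
18.4 [ 0.52203034 -0.19564442  0.21296414] [-3.11886006e+00  3.76506544e-01  1.50174800e-03] [-1.21115506 -0.09178699 -0.9326813 ] 0.02967437040021233
```

View pics/w5.png

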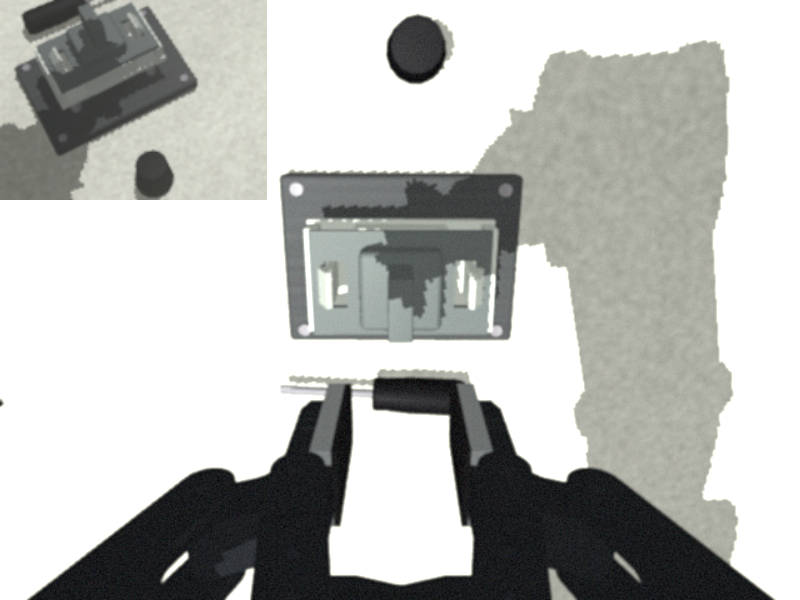

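The lid sits flat with its plate top at 62.0 mm at both ends, which is seat height plus 4 mm. Both hooks show at (330,285) and (468,285) with tops at 76 mm, and the gripper is clear.

```bash
python3 -c "from plant import robot; print(robot.sign_off())"
```

```text
the job is handed in; nothing more can be done
None
```

The lid is home on the holder and released: the last wrist view showed it flat at both ends with both hooks upright over the strips, force readings stayed under 10 N, and the job was handed in at about 18 s (no verdict came back).

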